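Deburr the mouth of a valve sleeve

TASK

Take the deburring tool out of its stand, set its cone-shaped blade gently on the inner edge of the clamped valve sleeve's open top, at the side where the stub is, and run it slowly clockwise (seen from above) all the way round that edge, back to the stub, keeping light, steady contact throughout (take about ten seconds for the round). Then put the tool back in its stand, flange resting on the stand's rim, and let go; leave the hammer, brush and crook alone.

Things in the scene. Friction and masses are not known exactly. Their poses are not given: they have to be found in the camera images.
- tool: Deburring tool, upright, blade down, 0.2 kg. Origin: centre of its flange's underside; z up its axis. Aluminium flange 46 mm across, z 0 to 6. Round dark-wood handle 26 mm across, z 6 to 78 (grip at about z 45, any yaw). Below, a fixed nose 18 mm across down to z -26, then the sprung blade, tip at z -56 unloaded. Starts standing in the stand; its yaw does not matter.
- blade: The tool's steel blade: a cone pointing down, in line with the tool. Origin: its tip (3 mm flat). Flank at 45 degrees: radius 1.5 mm at the tip, 10 mm at 8.5 mm above it, then straight to 11.5 mm. It slides up into the nose against a spring: about 0.9 N to start, 2.4 N at 7 mm, 4 N at its 14 mm stop, beyond which the push is rigid.
- sleeve: Chrome valve sleeve, an upright tube 52 mm outside, 44 mm inside, clamped in a round dark-steel fixture (104 mm across, 12 mm high, two low jaws); one fixed body at any yaw. Origin: centre of the underside, on the bench. A brass stub, 18 mm across with a 23 mm end bead, sticks out along its +x at 52 mm height to 50 mm from the axis.
- sleeve_mouth (a point): Centre of the sleeve's open top, in the rim plane, 80 mm above the bench; x towards the stub, z up. The edge to deburr is the 44 mm circle about it. With the tool upright and its axis 17 mm from this point, the edge bears half-way up the cone and the tip rides 3.5 mm below the rim plane (1 to 9.5 mm is right), with 0.4 N or more of contact.
- stand: Tool stand: oak tube 46 mm outside, 34 mm bore, on a round foot 84 mm across; fixed. Origin: centre of its underside, on the bench. Its yaw does not matter.
- stand_rim (a point): Centre of the stand's open top, 75 mm above the bench. The tool's nose and blade hang freely in the bore (34 mm) and the flange rests on the rim.
- hammer: Bystander: bronze-headed hammer lying on the bench, head 40 mm across and 85 mm long, oak handle 22 mm thick running 218 mm along its -x. Origin on the bench under the head's middle.
- brush: Bystander: black bore brush lying on the bench, 30 mm across, 105 mm along +x from the origin to the brush's end and 144 mm along -x to the handle's end. Origin on the bench.
- crook: Bystander: brass slide crook, a flat-lying U of 18 mm tube, 108 mm wide, legs along its -x to 80 mm, bend to +54 mm. Origin on the bench, mid-way between the legs.

How it is judged:
By the outcome, as a careful person would: the job done as asked, in the order asked, and still so for the second after the job is handed in, with the robot touching nothing.
It also fails if it takes over 72 s, if anything falls off the work surface, if the arm or the gripper's body presses on something with over 40 N, if the wrist force passes 120 N, or if a joint passes its speed limit or range.

ROBOT

A 7-joint arm with a two-finger parallel gripper is mounted at the origin on the work surface. World frame = base frame: x ahead of the robot, y to its left, z up, the work surface at z = 0. Lengths are in mm, angles in rad, forces in N, time in s.
With the tool pointing down it reaches from about 400 to 875 mm from the base axis. Payload 4.4 kg.
Tool frame: the origin (TCP) lies at the very end of the fingers, on their centre line; the grasp point (between the pads) lies 19 mm behind it; z points along the fingers, y is the line along which they close (so a half turn about z gives the same grasp; the last joint's range is limited). The gripper opens to 85 mm and grips with 20 to 120 N. Pads are 22 mm wide; open, the fingers measure 114 mm over their backs; the gripper's body (76 mm by 85 mm) begins 54 mm behind the grasp point. The pads swing forward as they close: fully open they stand 13 mm farther back than shut.
Start: joints at [1.111, 0.628, 0.038, 1.517, -0.027, 0.996, -0.02], TCP at [249.435, -600.25, 198.413] pointing down, gripper open.
Joint ranges: [-3.06, 3.06], [-0.37, 2.12], [-1.25, 1.32], [0.18, 2.47], [-1.1, 4.24], [0.23, 1.98], [-2.94, 2.94]. Speed limits (rad/s): [2.57, 2.57, 3.14, 3.14, 3.14, 3.14, 3.14].

INTERFACE

Orientations are given as [roll, pitch, yaw] about the fixed x, y, z axes, in that order (R = Rz(yaw) Ry(pitch) Rx(roll)).
In Python, from cell import read_state, get_image, camera_info, finish_job gives the robot as it stands.
- The arm moves only by the tool play_rows, never from a script. Its argument "deltas" is one flat list of numbers, 7 for each row, row after row: the shift along the tool's x, y, z in mm, then the turn, a rotation vector about the tool's x, y, z in rad, then the opening, from 0 (shut) to 1 (fully open). In form: [dx, dy, dz, ax, ay, az, grip, dx, dy, dz, ax, ay, az, grip, ...]. A call has 1 to 10 rows; each row is the pose to reach, as a shift and turn from the pose commanded when the call began, along the tool's axes at that moment; what a row does not reach only later rows make up. A row lasts 1/8 s, in which the tool goes at most 62.5 mm and 10.7 degrees, less where a joint would pass 70% of its speed; a pose out of reach is approached as far as the arm can. A call with a gripper value outside its range is refused whole. The fingers move at their own pace and stop on an object; the grip force is fixed at half the most. Time passes only in rows, so rows that repeat a pose let the fingers close. It gives the time, the measured TCP pose, the force, the opening and the grip force at its end, in the units of the state.
- read_state(): the state, without advancing time (a new reading comes with each control period).
- get_image(name): name is "side" or "top" or "wrist"; returns the picture (384x512x3 uint8, red, green, blue); there is no depth.
- camera_info(name): a dict with "fx", "fy", "cx", "cy" (pixels), "T" (4x4, takes a point from camera to world coordinates). Camera axes: x right, y down, z forward; pixel columns grow to the right and rows downward; lengths in mm; the calibration is good to about 2 mm. A picture is of the moment at which its call begins: read the wrist's pose just before it. camera_info takes no time and is no camera call; for the wrist camera it gives the pose at the moment of the call.
- finish_job(): hands the job in; it is judged then, once.
The state is a dict: "clock": time; "qpos": joint angles; "qd": joint speeds; "tau": joint torques, N m; "eef_pos": TCP position; "tool_rot": TCP orientation; "force": force on the tool from outside, world axes, zero at the start; "torque": the same for the moment, N m; "width": finger opening in mm; "gripper_force": force on a finger pad.
Only numpy, scipy, OpenCV 4.12 (cv2) and the standard library are available. Lean on these libraries where they do the work, as an engineer would, in place of code of your own. Each camera call takes 0.05 s, during which the arm holds its last target. There are 200 camera calls.

## Working session

There is one attempt and no reset: what is moved stays moved. The work goes in short steps, Python scripts to look and compute and a tool call to move; the robot and the scene stay as the last step left them, time stands still between calls to the robot, and variables do not carry over. Pictures are saved under pics/ and viewed, at most 10 in all, crops included, and the job is handed in when it is done.

Besides the shell and the picture viewer there is one more tool, called after "Request:" as a command line: name --argument value ..., lists and objects as JSON in quotes. play_rows: Moves the arm, as the interface text tells. Its arguments: {"type":"object","properties":{"deltas":{"type":"array"}},"required":["deltas"]}

```bash
mkdir -p pics; ls; python3 - <<'E'
from cell import *
import cv2,numpy as np
s=read_state();print({k:np.round(v,3).tolist() for k,v in s.items()})
for n in("side","top"):
    cv2.imwrite(f"pics/{n}0.png",get_image(n)[:,:,::-1]);c=camera_info(n);print(n,c["fx"],c["fy"],c["cx"],c["cy"],np.round(c["T"],3).tolist())
E
```

```text
pics
{'clock': 0.0, 'qpos': [1.111, 0.629, 0.038, 1.518, -0.027, 0.996, -0.02], 'qd': [-0.001, 0.0, 0.002, 0.002, -0.001, 0.0, -0.002], 'tau': [0.0, -56.339, 1.226, -19.344, 0.011, 0.01, -0.0], 'eef_pos': [249.16, -599.591, 197.482], 'tool_rot': [-3.14, 0.0, 0.394], 'force': [-0.965, -0.499, 0.002], 'torque': [0.031, -0.009, 0.032], 'gripper_force': 0.0, 'width': 85.62}
side 358.4890159442501 358.4890159442501 252.03947896864065 185.92808575779375 [[-0.789, -0.463, 0.404, 131.206], [-0.614, 0.59, -0.524, 545.535], [0.004, -0.661, -0.75, 887.832], [0.0, 0.0, 0.0, 1.0]]
top 478.10336842356725 478.10336842356725 262.0062132260387 185.05338191180425 [[-0.008, -0.99, 0.137, 327.777], [-1.0, 0.005, -0.022, 23.846], [0.021, -0.137, -0.99, 1801.868], [0.0, 0.0, 0.0, 1.0]]
```

View pics/top0.png

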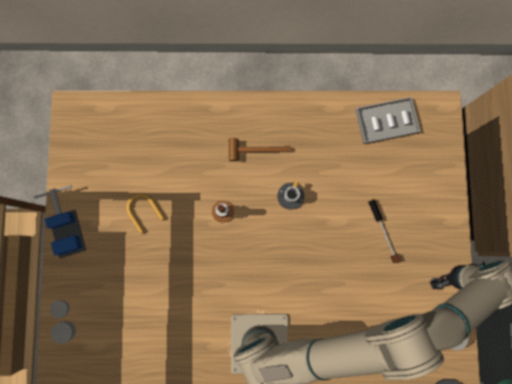

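View pics/side0.png

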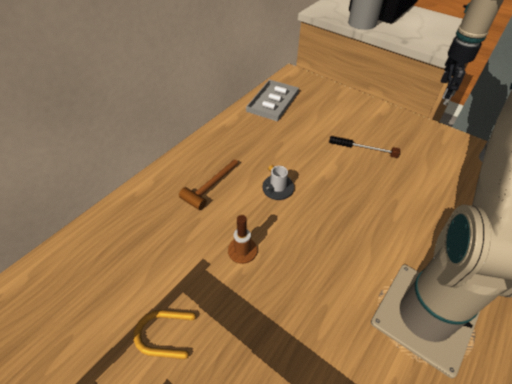

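The top view shows the tool and stand at about (223,211), the sleeve at about (291,195) and the hammer at (235,150). In the side view the stand is at (242,245) and the sleeve at (280,180). I'll zoom in on these.

```bash
python3 - <<'E'
import cv2,numpy as np
a=cv2.imread("pics/top0.png")[170:230,200:320];b=cv2.imread("pics/side0.png")[155:270,220:300]
a=cv2.resize(a,None,fx=6,fy=6,interpolation=2)[:, :]
b=cv2.resize(b,None,fx=5,fy=5,interpolation=2)
cv2.imwrite("pics/tz.png",a);cv2.imwrite("pics/sz.png",b)
E
```

```text
(no output)
```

View pics/tz.png

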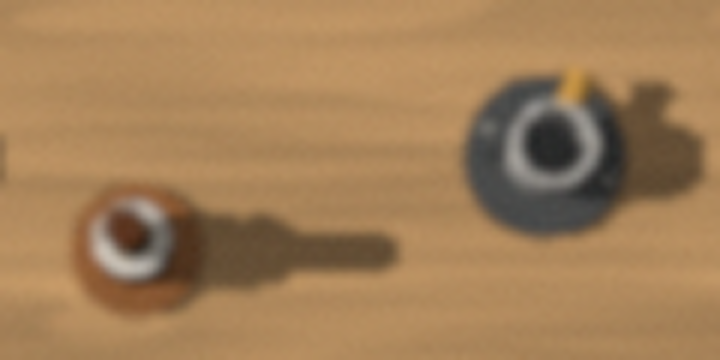

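View pics/sz.png

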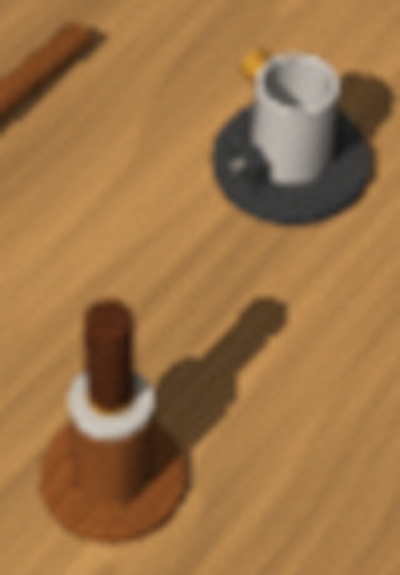

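In the top crop the flange is at (131,241), the mouth at (553,142) and the stub at (577,82). In the side crop the flange is at (111,403), the mouth at (300,82) and the stub end at (257,63).

```bash
cat > h.py <<'E'
from cell import *
import cv2,numpy as np
from scipy.spatial.transform import Rotation as R
def ray(c,u,v,z):
    T=np.array(c["T"]);d=T[:3,:3]@[(u-c["cx"])/c["fx"],(v-c["cy"])/c["fy"],1];o=T[:3,3]
    return (o+d*(z-o[2])/d[2])[:2]
def proj(c,p):
    T=np.array(c["T"]);q=T[:3,:3].T@(np.array(p)-T[:3,3]);return np.array([c["cx"]+c["fx"]*q[0]/q[2],c["cy"]+c["fy"]*q[1]/q[2]])
def st():
    s=read_state();print("t",round(s["clock"],2),"p",np.round(s["eef_pos"],1),"rpy",np.round(s["tool_rot"],3),"F",np.round(s["force"],2),"w",round(s["width"],1),"q",np.round(s["qpos"],2));return s
def delta(p,rpy):
    "shift & turn from current measured pose to world pose"
    s=read_state();r=R.from_euler("xyz",s["tool_rot"]);r2=R.from_euler("xyz",rpy)
    print("d",np.round(r.inv().apply(np.array(p)-s["eef_pos"]),1),"a",np.round((r.inv()*r2).as_rotvec(),3))
E
python3 - <<'E'
from h import *
t=camera_info("top");s=camera_info("side")
f=lambda x,y,k,a,b:(a+(x+.5)/k-.5,b+(y+.5)/k-.5)
for n,p,q,z in(("flange",(131,241),(111,403),81),("handletop",(126,227),(107,308),153),("mouth",(553,142),(300,82),80),("stub",(577,82),(257,63),56)):
    print(n,ray(t,*f(*p,6,200,170),z),ray(s,*f(*q,5,220,155),z))
st(); delta([450,80,260],[np.pi,0,0.394])
E
```

```text
flange [477.32249139 133.27715093] [479.33508332 138.0144182 ]
handletop [479.16130643 131.60442288] [486.02368166 130.97991931]
mouth [ 535.99343933 -121.53285272] [ 536.80088084 -120.30430393]
stub [ 576.03060909 -138.96589987] [ 580.60219511 -136.84933256]
t 0.1 p [ 249.2 -599.7  197.6] rpy [-3.14   0.     0.394] F [-0.12 -0.03  1.01] w 85.5 q [ 1.11  0.63  0.04  1.52 -0.03  1.   -0.02]
d [ 446.2 -550.7  -61.5] a [-0.002  0.    -0.   ]
```

```bash
python3 - <<'E'
from h import *
c=camera_info("wrist");s=read_state();r=R.from_euler("xyz",s["tool_rot"])
T=np.array(c["T"]);print(c["fx"],c["cx"],c["cy"],np.round(r.inv().apply(T[:3,3]-s["eef_pos"]),1));print(np.round(r.inv().as_matrix()@T[:3,:3],3))
delta([500,-121,290],[np.pi,0,0.394])
E
```

```text
301.24134955813577 253.2973840226782 190.61363508007014 [  79.5   -1.1 -175.2]
[[ 0.    -0.95  -0.312]
 [ 1.     0.    -0.001]
 [ 0.001 -0.312  0.95 ]]
d [ 415.3 -345.9  -91.8] a [-0.002  0.    -0.   ]
```

Request:
play_rows --deltas '[45,-33,-15,0,0,0,1,90,-66,-30,0,0,0,1,135,-100,-45,0,0,0,1,180,-133,-60,0,0,0,1,225,-166,-75,0,0,0,1,270,-200,-92,0,0,0,1,315,-233,-92,0,0,0,1,360,-266,-92,0,0,0,1,410,-304,-92,0,0,0,1,448,-332,-92,0,0,0,1]'

```text
clock: 1.35
eef_pos: [536.6, -118.8, 290.2]
tool_rot: [-3.141, -0.0, 0.396]
force: [-0.7, -0.0, 0.1]
width: 85.2
gripper_force: 0.0
```

Request:
play_rows --deltas '[0,0,0,0,0,0,1,0,0,0,0,0,0,1]'

```text
clock: 1.6
eef_pos: [535.1, -122.6, 290.0]
tool_rot: [3.141, 0.001, 0.393]
force: [-0.6, -0.3, 0.2]
width: 85.5
gripper_force: 0.0
```

```bash
python3 - <<'E'
from h import *
import json
st();c=camera_info("wrist");im=get_image("wrist");cv2.imwrite("pics/w1.png",im[:,:,::-1]);json.dump({k:np.array(v).tolist() for k,v in c.items()},open("w1.json","w"))
print(proj(c,[536,-121,80]),proj(c,[478,134,80]))
E
```

```text
t 1.6 p [ 535.1 -122.6  290. ] rpy [3.141e+00 1.000e-03 3.930e-01] F [-0.61 -0.27  0.19] w 85.5 q [ 0.22  0.39 -0.06  1.67  0.03  1.08 -1.03]
[253.41869484 154.7834391 ] [ 47.14341095 119.86090145]
```

View pics/w1.png

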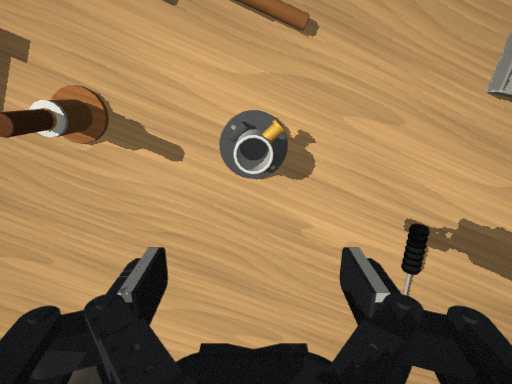

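The wrist view shows the mouth ring at about (253,154), with the stub towards (277,127), and the flange at (49,119). All agree with the predictions. I'll fit the ring.

```bash
python3 - <<'E'
from h import *
import json
c=json.load(open("w1.json"));im=cv2.imread("pics/w1.png");hsv=cv2.cvtColor(im,cv2.COLOR_BGR2HSV)
for (x0,y0,x1,y1) in((225,125,285,180),(20,90,80,145)):
    for th in(150,180):
        m=np.zeros(im.shape[:2],np.uint8);m[y0:y1,x0:x1]=((hsv[...,1]<50)&(hsv[...,2]>th))[y0:y1,x0:x1]
        cs,_=cv2.findContours(m,cv2.RETR_EXTERNAL,cv2.CHAIN_APPROX_NONE);k=max(cs,key=cv2.contourArea);e=cv2.fitEllipse(cv2.convexHull(k))
        print(th,np.round(e[0],1),np.round(e[1],1),ray(c,*e[0],81))
g=cv2.inRange(hsv,(15,140,120),(30,255,255));g[:115]=0;g[142:]=0;g[:,:262]=0;g[:,288:]=0
v,u=np.nonzero(g);print(len(u),u.mean(),v.mean(),ray(c,u.mean(),v.mean(),58))
st();delta([478,134,200],[np.pi,0,.394])
E
```

```text
150 [252.4 152.9] [38.3 42.2] [ 537.88685869 -118.72761508]
180 [252.8 153.8] [38.4 39.1] [ 537.07216525 -119.67527421]
150 [ 46.1 113.2] [25.1 34. ] [485.96943308 136.1571016 ]
180 [ 46.5 114.6] [26.6 36.2] [484.51424256 135.29068485]
227 273.0352422907489 130.41850220264317 [ 572.34420205 -134.26131689]
t 1.65 p [ 534.9 -123.3  290.1] rpy [3.141e+00 1.000e-03 3.920e-01] F [ 0.14  0.72 -0.74] w 85.2 q [ 0.22  0.39 -0.06  1.67  0.03  1.08 -1.03]
d [  45.8 -259.6   90. ] a [ 0.     0.001 -0.002]
```

Request:
play_rows --deltas '[9,-50,20,0,0,0,1,18,-100,40,0,0,0,1,27,-150,60,0,0,0,1,36,-200,80,0,0,0,1,46,-245,90,0,0,0,1,46,-258,90,0,0,0,1,46,-258,90,0,0,0,1,46,-258,90,0,0,0,1]'

```text
clock: 2.65
eef_pos: [480.1, 131.7, 200.8]
tool_rot: [3.14, -0.0, 0.39]
force: [0.0, -0.4, 0.0]
width: 85.6
gripper_force: 0.0
```

```bash
python3 - <<'E'
from h import *
import json
st();c=camera_info("wrist");im=get_image("wrist");cv2.imwrite("pics/w2.png",im[:,:,::-1]);json.dump({k:np.array(v).tolist() for k,v in c.items()},open("w2.json","w"))
print(proj(c,[479,134.3,81]),proj(c,[479,134.3,153]))
E
```

```text
t 2.65 p [480.1 131.7 200.8] rpy [ 3.14 -0.    0.39] F [ 0.01 -0.41  0.01] w 85.6 q [-0.24  0.41 -0.12  1.93  0.07  0.81 -1.57]
[251.54747141 174.31836446] [251.11516785 198.19268934]
```

View pics/w2.png

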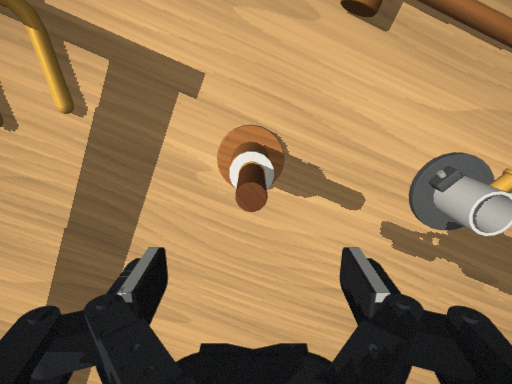

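The handle top is at about (251,195) and the flange at about (252,172), so the tool lies about 2 mm further along tool +x than predicted. I'll measure both and the sleeve mouth, at about (493,213).

```bash
python3 - <<'E'
from h import *
import json
c=json.load(open("w2.json"));im=cv2.imread("pics/w2.png");cv2.imwrite("pics/z.png",np.hstack([cv2.resize(im[140:220,210:295],None,fx=4.5,fy=4.5,interpolation=2),cv2.resize(im[170:250,432:512],None,fx=4.5,fy=4.5,interpolation=2)]))
E
```

```text
(no output)
```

View pics/z.png

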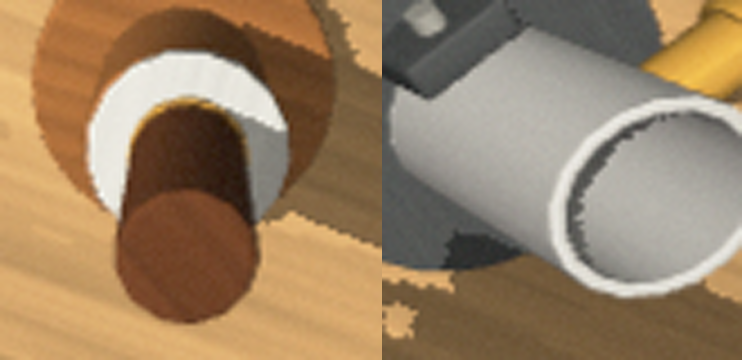

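```bash
python3 - <<'E'
from h import *
import json
st();st()
c=json.load(open("w2.json"));print(ray(c,251.4,196.5,153),ray(c,251.6,172.5,81),ray(c,491.5,213.4,80))
delta([480.4,134.9,101],[np.pi,0,.394])
E
```

```text
t 2.7 p [480.1 131.8 200.8] rpy [ 3.14e+00 -1.00e-03  3.90e-01] F [-0.02  0.58 -0.48] w 85.2 q [-0.24  0.41 -0.12  1.93  0.07  0.81 -1.57]
t 2.7 p [480.1 131.8 200.8] rpy [ 3.14e+00 -1.00e-03  3.90e-01] F [-0.02  0.58 -0.48] w 85.2 q [-0.24  0.41 -0.12  1.93  0.07  0.81 -1.57]
[480.38883102 134.62636477] [480.77918753 134.9707593 ] [ 535.87743257 -117.56021016]
d [ 1.4 -2.9 99.8] a [ 0.001 -0.001 -0.004]
```

Request:
play_rows --deltas '[1.4,-3,30,0,0,0,1,1.4,-3,60,0,0,0,1,1.4,-3,90,0,0,0,1,1.4,-3,100,0,0,0,1,1.4,-3,100,0,0,0,1,1.4,-3,100,0,0,0,1]'

```text
clock: 3.45
eef_pos: [480.4, 137.4, 101.4]
tool_rot: [3.141, -0.002, 0.393]
force: [0.3, -0.1, 0.3]
width: 85.2
gripper_force: 0.0
```

Request:
play_rows --deltas '[0,0,0,0,0,0,0.6,0,0,0,0,0,0,0.45,0,0,0,0,0,0,0.35,0,0,0,0,0,0,0.2,0,0,0,0,0,0,0,0,0,0,0,0,0,0,0,0,0,0,0,0,0]'

```text
clock: 4.32
eef_pos: [479.9, 137.0, 100.7]
tool_rot: [3.141, -0.001, 0.393]
force: [0.2, -2.2, 5.3]
width: 24.1
gripper_force: 58.5
```

```bash
python3 - <<'E'
from h import *
st()
E
```

```text
t 4.33 p [479.9 137.  100.7] rpy [ 3.141e+00 -1.000e-03  3.930e-01] F [ 0.17 -2.24  5.28] w 24.1 q [-0.27  0.56 -0.1   2.03  0.1   0.56 -1.61]
```

Request:
play_rows --deltas '[0,0,-10,0,0,0,0,0,0,-25,0,0,0,0,0,0,-45,0,0,0,0,0,0,-65,0,0,0,0,0,0,-85,0,0,0,0,0,0,-100,0,0,0,0,0,0,-110,0,0,0,0,0,0,-110,0,0,0,0,0,0,-110,0,0,0,0]'

```text
clock: 5.45
eef_pos: [478.9, 137.3, 210.0]
tool_rot: [-3.141, 0.001, 0.394]
force: [-0.3, 0.9, -2.6]
width: 23.7
gripper_force: 58.7
```

```bash
python3 - <<'E'
from h import *
st();delta([551.4,-125.8,200],[np.pi,0,.394])
E
```

```text
t 5.45 p [478.9 137.3 210. ] rpy [-3.141e+00  1.000e-03  3.940e-01] F [-0.3   0.9  -2.57] w 23.7 q [-0.25  0.4  -0.12  1.91  0.06  0.83 -1.58]
d [-34.  270.8  10. ] a [-0.     0.001 -0.   ]
```

Request:
play_rows --deltas '[-3,25,2,0,0,0,0,-9,70,5,0,0,0,0,-15,115,8,0,0,0,0,-21,165,10,0,0,0,0,-27,210,10,0,0,0,0,-31,245,10,0,0,0,0,-34,265,10,0,0,0,0,-34,271,10,0,0,0,0,-34,271,10,0,0,0,0,-34,271,10,0,0,0,0]'

```text
clock: 6.7
eef_pos: [551.8, -123.8, 200.4]
tool_rot: [-3.14, -0.0, 0.396]
force: [-0.3, 0.0, -1.7]
width: 24.1
gripper_force: 58.9
```

Request:
play_rows --deltas '[0,0,5,0,0,0,0,0,0,15,0,0,0,0,0,0,25,0,0,0,0,0,0,32,0,0,0,0,0,0,36,0,0,0,0,0,0,36,0,0,0,0,0,0,36,0,0,0,0]'

```text
clock: 7.58
eef_pos: [552.3, -125.9, 164.7]
tool_rot: [3.141, -0.001, 0.394]
force: [0.6, -0.4, -2.3]
width: 24.2
gripper_force: 58.9
```

```bash
python3 - <<'E'
from h import *
st();c=camera_info("wrist");a=get_image("wrist")[:,:,::-1];b=get_image("side")[130:210,230:340,::-1]
cv2.imwrite("pics/c.png",np.hstack([a[130:330,130:380],cv2.resize(b,(275*2,200*2),interpolation=2)[:200*2][::1][:400] [0:200] if 0 else cv2.resize(b,(275,200),interpolation=2)]).repeat(1,0))
print(proj(c,[536.6,-119.8,80]));st()
E
```

```text
t 7.58 p [ 552.3 -125.9  164.7] rpy [ 3.141e+00 -1.000e-03  3.940e-01] F [ 0.59 -0.42 -2.31] w 24.2 q [ 0.23  0.55 -0.08  1.79  0.06  0.8  -1.06]
[241.81056425 197.09579046]
t 7.67 p [ 552.3 -125.9  164.8] rpy [ 3.141e+00 -1.000e-03  3.940e-01] F [ 0.6   0.23 -2.14] w 24.0 q [ 0.23  0.55 -0.08  1.79  0.06  0.8  -1.06]
```

View pics/c.png

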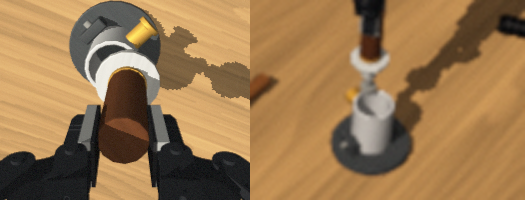

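The blade hangs just above the rim on the stub side. Handle top is at about (254,265) and flange at about (257,205) in full-frame pixels. I'll check these against an upright tool.

```bash
python3 - <<'E'
from h import *
c=camera_info("wrist");print(proj(c,[552.3,-125.9,216.7]),proj(c,[552.3,-125.9,144.7]),proj(c,[536.6,-119.8,80]))
E
```

```text
[255.69755157 269.14254803] [254.93363039 211.43499608] [241.81346038 197.07733478]
```

Request:
play_rows --deltas '[-0.5,0.5,2,0,0,0,0,-1,0.5,4,0,0,0,0,-1,0.5,6,0,0,0,0,-1,0.5,7.5,0,0,0,0,-1,0.5,8.5,0,0,0,0,-1,0.5,9.5,0,0,0,0,-1,0.5,10.5,0,0,0,0,-1,0.5,11.5,0,0,0,0,-1,0.5,11.5,0,0,0,0]'

```text
clock: 8.8
eef_pos: [551.2, -126.7, 152.9]
tool_rot: [-3.141, 0.0, 0.394]
force: [-0.7, 0.6, -1.3]
width: 24.0
gripper_force: 59.0
```

```bash
python3 - <<'E'
from h import *
st()
a=get_image("side")[125:195,240:330,::-1]
w=get_image("wrist")[150:290,170:330,::-1]
cv2.imwrite("pics/d.png",np.hstack([cv2.resize(a,(450,350),interpolation=2),cv2.resize(w,(340,350),interpolation=2)]))
# circle rows, tool-frame offsets from start of each call
r=R.from_euler("xyz",[np.pi,0,.394]);a0=np.radians(-22)
P=lambda k:16*np.array([np.cos(a0-2*np.pi*k/80),np.sin(a0-2*np.pi*k/80),0])
for n in range(8):
    print(n,[np.round(r.inv().apply(P(10*n+i)-P(10*n))[:2],1).tolist() for i in range(1,11)])
E
```

```text
t 8.8 p [ 551.2 -126.7  152.9] rpy [-3.141  0.     0.394] F [-0.68  0.62 -1.27] w 24.0 q [ 0.23  0.56 -0.08  1.8   0.06  0.78 -1.06]
0 [[-0.9, 0.9], [-1.9, 1.6], [-2.9, 2.4], [-4.0, 3.0], [-5.2, 3.5], [-6.3, 4.0], [-7.5, 4.3], [-8.8, 4.6], [-10.0, 4.7], [-11.3, 4.8]]
1 [[-1.3, -0.0], [-2.5, -0.2], [-3.7, -0.4], [-4.9, -0.7], [-6.1, -1.2], [-7.3, -1.7], [-8.4, -2.3], [-9.4, -3.0], [-10.4, -3.8], [-11.3, -4.6]]
2 [[-0.9, -0.9], [-1.6, -1.9], [-2.4, -2.9], [-3.0, -4.0], [-3.5, -5.2], [-4.0, -6.3], [-4.3, -7.5], [-4.6, -8.8], [-4.7, -10.0], [-4.8, -11.3]]
3 [[0.0, -1.3], [0.2, -2.5], [0.4, -3.7], [0.7, -4.9], [1.2, -6.1], [1.7, -7.3], [2.3, -8.4], [3.0, -9.4], [3.8, -10.4], [4.6, -11.3]]
4 [[0.9, -0.9], [1.9, -1.6], [2.9, -2.4], [4.0, -3.0], [5.2, -3.5], [6.3, -4.0], [7.5, -4.3], [8.8, -4.6], [10.0, -4.7], [11.3, -4.8]]
5 [[1.3, 0.0], [2.5, 0.2], [3.7, 0.4], [4.9, 0.7], [6.1, 1.2], [7.3, 1.7], [8.4, 2.3], [9.4, 3.0], [10.4, 3.8], [11.3, 4.6]]
6 [[0.9, 0.9], [1.6, 1.9], [2.4, 2.9], [3.0, 4.0], [3.5, 5.2], [4.0, 6.3], [4.3, 7.5], [4.6, 8.8], [4.7, 10.0], [4.8, 11.3]]
7 [[-0.0, 1.3], [-0.2, 2.5], [-0.4, 3.7], [-0.7, 4.9], [-1.2, 6.1], [-1.7, 7.3], [-2.3, 8.4], [-3.0, 9.4], [-3.8, 10.4], [-4.6, 11.3]]
```

View pics/d.png

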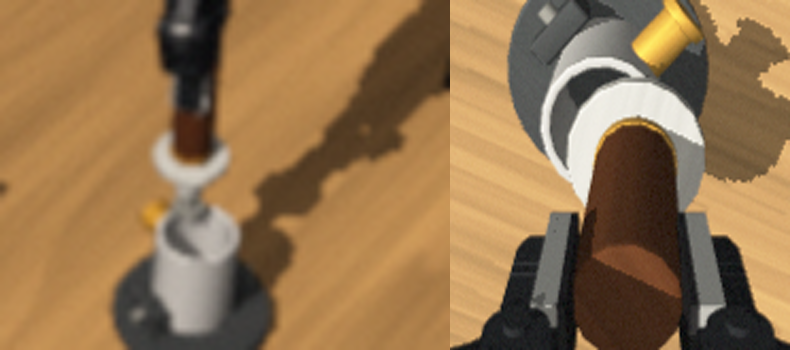

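The view shows the blade tip at the rim by the stub. The handle looks about 2° off vertical in the pads' closing plane. I'll measure that numerically, using the earlier standing view as the control.

```bash
cat >> h.py <<'E'
from scipy.optimize import least_squares
def axis(im,c,tcp,zlo,rpy,box):
    "handle axis in tool frame: lateral offset y at grip, tilt (dy/dz_tool)"
    x0,y0,x1,y1=box;b,g,r_=[im[y0:y1,x0:x1,i].astype(float)+1 for i in range(3)]
    m=((r_/g>1.6)&(r_<170)).astype(np.uint8);n,l,s,_=cv2.connectedComponentsWithStats(m);k=1+np.argmax(s[1:,4]);m=l==k
    rows=[(v+y0,np.nonzero(m[v])[0].mean()+x0,m[v].sum()) for v in range(m.shape[0]) if m[v].sum()>15]
    V,U,W=np.array(rows).T;Rt=R.from_euler("xyz",rpy)
    def line(p,zs): return np.array([proj(c,np.array(tcp)+Rt.apply([0,p[0]+p[1]*(z+19),z])) for z in zs])
    zs=np.linspace(zlo-72,zlo,30)   # tool z: + is down
    def f(p):
        q=line(p,zs);o=np.argsort(q[:,1]);return np.interp(V,q[o,1],q[o,0])-U
    ok=(V>line([0,0],zs)[:,1].min())&(V<line([0,0],zs)[:,1].max())
    V,U=V[ok],U[ok];s=least_squares(f,[0,0],loss="soft_l1");print("offset,tilt",np.round(s.x,4),"rms",np.sqrt((f(s.x)**2).mean()).round(2),"rows",V.min(),V.max(),"w",W.min(),W.max());return s.x
E
python3 - <<'E'
from h import *
import json
c=json.load(open("w2.json"));axis(cv2.imread("pics/w2.png"),c,[480.1,131.8,101],20,[np.pi,0,.392],(215,150,290,220))
s=st();c=camera_info("wrist");im=get_image("wrist")[:,:,::-1];cv2.imwrite("pics/e.png",im);axis(im,c,s["eef_pos"],20,s["tool_rot"],(205,195,310,300))
E
```

```text
offset,tilt [-3.8035 -0.025 ] rms 0.75 rows 175.0 198.0 w 16.0 31.0
t 8.9 p [ 551.2 -126.7  153. ] rpy [-3.142 -0.     0.394] F [-0.65  1.46 -0.38] w 23.9 q [ 0.23  0.56 -0.08  1.8   0.06  0.78 -1.06]
offset,tilt [-1.0713 -0.0123] rms 1.45 rows 212.0 269.0 w 17.0 45.0
```

```bash
python3 - <<'E'
from h import *
im=cv2.imread("pics/e.png").astype(int)
for v in (212,218,224,230,236,240,250,262,270,280):
    print(v,' '.join('%d/%d'%(im[v,u,2],im[v,u,1]) for u in range(226,288,2)))
s=read_state();c=camera_info("wrist")
for z in(145,150,160,172,190,217):print(z,proj(c,[*s["eef_pos"][:2],z]))
E
```

```text
212 236/233 236/235 235/233 237/235 238/237 238/236 197/146 85/48 93/55 88/54 87/51 89/54 78/45 74/45 73/44 68/43 67/41 54/29 56/30 58/32 46/27 46/29 47/29 41/23 59/41 117/97 135/135 140/138 132/133 127/126 130/128
218 241/239 236/235 238/235 238/236 238/236 228/224 86/48 93/57 90/51 87/52 87/51 80/44 72/42 72/41 72/45 69/41 67/45 58/35 58/35 52/31 51/29 45/27 47/33 43/28 44/29 98/81 139/135 134/132 132/129 132/130 132/131
224 211/165 241/238 239/236 238/236 236/234 89/56 93/54 89/53 89/53 86/51 80/46 74/41 76/48 72/44 72/43 68/43 65/39 57/30 55/33 49/25 52/29 48/31 49/33 47/29 50/29 72/64 130/130 131/130 131/130 128/127 136/131
230 221/175 221/173 215/170 233/226 190/178 92/56 93/56 88/53 86/50 87/53 79/49 76/47 71/42 72/42 69/41 66/36 63/37 58/34 53/34 53/33 50/30 54/31 49/31 45/27 45/26 59/45 131/130 131/131 130/127 188/152 212/167
236 106/104 28/29 116/89 219/173 52/33 48/28 55/30 86/50 87/51 82/50 79/47 71/41 73/44 68/37 68/39 68/42 65/38 60/38 54/33 48/29 46/26 49/30 46/27 43/26 48/28 42/30 27/29 62/61 115/113 113/114 115/115
240 52/51 18/19 79/64 83/62 47/30 47/28 87/52 88/51 
[... 420 characters left out ...]
66/37 67/42 64/36 65/41 67/42 72/42 83/51 119/68 121/75 123/73 123/72 124/75 118/69 114/67 108/64 45/31 37/35 24/24 31/32 115/117
270 19/17 41/29 67/42 61/35 64/39 63/36 63/37 64/42 60/34 64/39 65/41 61/35 65/39 65/42 64/37 70/44 64/35 67/39 63/36 64/36 65/37 65/40 65/38 72/43 70/43 69/42 62/35 32/31 36/34 32/35 40/42
280 5/10 21/10 54/35 65/36 67/40 66/38 69/41 61/38 60/38 62/38 64/38 63/39 65/37 65/40 62/38 64/37 61/35 62/36 64/38 70/45 66/41 64/36 61/36 66/42 63/39 64/42 13/15 21/21 38/36 57/56 74/73
145 [255.0448116  218.44916634]
150 [255.08287125 221.55488431]
160 [255.16486767 228.24590087]
172 [255.27513928 237.24421021]
190 [255.4707531  253.20655751]
217 [255.86035834 284.99886248]
```

Request:
play_rows --deltas '[0,0,-5,0,0,0,0,0,0,-8,0.01,0,0,0,0,0,-8,0.028,0,0,0,0,0,-5,0.028,0,0,0,0,0,-2,0.028,0,0,0,0,0,0,0.028,0,0,0,0,0,1,0.028,0,0,0,0,0,1,0.028,0,0,0]'

```text
clock: 9.95
eef_pos: [551.1, -126.5, 151.9]
tool_rot: [-3.113, 0.0, 0.394]
force: [-0.5, 0.2, 0.2]
width: 23.5
gripper_force: 59.1
```

```bash
python3 - <<'E'
from h import *
st()
im=get_image("wrist")[:,:,::-1];cv2.imwrite("pics/f.png",im);i=im.astype(int)
f=[]
for k in range(4): get_image("top");s=read_state();f.append(s["force"])
print(np.round(f,1).tolist())
for v in (212,218,224,230,262,270,280):
    print(v,' '.join('%d:%d/%d'%(u,i[v,u,2],i[v,u,1]) for u in [*range(224,246,2),*range(266,286,2)]))
E
```

```text
t 9.95 p [ 551.1 -126.5  151.9] rpy [-3.113  0.     0.394] F [-0.52  0.2   0.2 ] w 23.5 q [ 0.26  0.57 -0.1   1.79  0.04  0.8  -1.03]
[[-0.4, 0.8, 0.5], [-2.0, 0.3, -0.5], [-0.6, -0.4, 0.7], [-0.3, 1.0, -0.9]]
212 224:112/110 226:236/234 228:234/233 230:235/232 232:236/233 234:238/235 236:237/234 238:195/156 240:92/55 242:91/55 244:88/52 266:49/32 268:43/23 270:47/27 272:46/29 274:61/39 276:124/108 278:135/131 280:140/134 282:136/134 284:129/128
218 224:234/232 226:239/238 228:235/233 230:237/235 232:238/236 234:237/236 236:226/222 238:91/51 240:93/55 242:93/56 244:89/54 266:55/37 268:46/29 270:46/27 272:47/31 274:44/28 276:100/82 278:136/134 280:133/131 282:132/130 284:131/129
224 224:211/168 226:214/168 228:238/237 230:238/236 232:236/235 234:235/233 236:94/62 238:92/56 240:91/55 242:90/54 244:89/55 266:47/26 268:50/30 270:45/29 272:47/31 274:47/32 276:72/64 278:132/128 280:134/131 282:131/130 284:135/131
230 224:229/183 226:225/178 228:222/177 230:224/183 232:236/234 234:189/176 236:91/54 238:93/53 240:88/54 242:91/56 244:86/53 266:49/26 268:48/33 270:49/33 272:46/31 274:47/31 276:56/43 278:127/127 280:134/131 282:135/133 284:193/156
262 224:30/29 226:15/15 228:34/19 230:66/40 232:67/43 234:64/36 236:68/44 238:64/39 240:62/36 242:63/39 244:65/40 266:124/72 268:124/75 270:122/74 272:119/72 274:114/68 276:108/65 278:45/32 280:38/35 282:24/30 284:31/28
270 224:26/27 226:20/20 228:41/28 230:59/34 232:60/34 234:59/33 236:63/36 238:62/37 240:64/37 242:62/38 244:61/37 266:66/39 268:61/35 270:67/39 272:67/38 274:68/41 276:74/43 278:68/41 280:38/36 282:36/37 284:24/24
280 224:19/21 226:11/19 228:17/17 230:48/31 232:69/38 234:68/40 236:66/41 238:68/39 240:60/36 242:60/38 244:61/38 266:64/36 268:66/41 270:67/41 272:65/40 274:64/37 276:65/44 278:21/22 280:19/16 282:34/30 284:51/50
```

Request:
play_rows --deltas '[-0.9,0.9,0,0,0,0,0,-1.9,1.6,0,0,0,0,0,-2.9,2.4,-0.1,0,0,0,0,-4.0,3.0,-0.1,0,0,0,0,-5.2,3.5,-0.1,0,0,0,0,-6.3,4.0,-0.1,0,0,0,0,-7.5,4.3,-0.1,0,0,0,0,-8.8,4.6,-0.1,0,0,0,0,-10.0,4.7,-0.1,0,0,0,0,-11.3,4.8,-0.1,0,0,0,0]'

```text
clock: 11.45
eef_pos: [543.0, -135.9, 152.1]
tool_rot: [-3.114, -0.001, 0.394]
force: [0.9, 4.6, -0.5]
width: 23.7
gripper_force: 58.8
```

```bash
python3 - <<'E'
from h import *
f=[]
for k in range(4): get_image("top");s=read_state();f.append(s["force"])
print(np.round(f,1).tolist());st()
E
```

```text
[[0.1, 3.0, -1.4], [0.2, 2.8, 0.3], [0.3, 3.5, -0.4], [0.1, 2.9, -0.4]]
t 11.65 p [ 542.8 -136.   152. ] rpy [-3.114 -0.     0.393] F [ 0.1   2.94 -0.39] w 23.9 q [ 0.28  0.56 -0.1   1.8   0.04  0.79 -1.01]
```

Request:
play_rows --deltas '[-1.2,-0.2,0,0,0,0,0,-2.4,-0.5,0,0,0,0,0,-3.5,-0.8,0,0,0,0,0,-4.6,-1.3,0,0,0,0,0,-5.8,-1.9,0.1,0,0,0,0,-6.9,-2.5,0.1,0,0,0,0,-8.0,-3.2,0.1,0,0,0,0,-9.0,-3.9,0.1,0,0,0,0,-10.0,-4.7,0.1,0,0,0,0,-10.9,-5.5,0.2,0,0,0,0]'

```text
clock: 12.9
eef_pos: [530.4, -134.6, 151.8]
tool_rot: [-3.114, 0.0, 0.394]
force: [1.3, 0.8, -0.5]
width: 24.0
gripper_force: 59.1
```

Request:
play_rows --deltas '[-0.9,-0.9,0,0,0,0,0,-1.6,-1.9,0.1,0,0,0,0,-2.4,-2.9,0.1,0,0,0,0,-3.0,-4.0,0.1,0,0,0,0,-3.5,-5.2,0.1,0,0,0,0,-4.0,-6.3,0.2,0,0,0,0,-4.3,-7.5,0.2,0,0,0,0,-4.6,-8.8,0.2,0,0,0,0,-4.7,-10.0,0.3,0,0,0,0,-4.8,-11.3,0.3,0,0,0,0]'

```text
clock: 14.15
eef_pos: [521.7, -126.3, 151.9]
tool_rot: [-3.114, -0.0, 0.394]
force: [1.9, -1.1, -0.5]
width: 23.8
gripper_force: 59.5
```

Request:
play_rows --deltas '[0,-1.3,0,0,0,0,0,0.2,-2.5,0.1,0,0,0,0,0.4,-3.7,0.1,0,0,0,0,0.7,-4.9,0.1,0,0,0,0,1.2,-6.1,0.2,0,0,0,0,1.7,-7.3,0.2,0,0,0,0,2.3,-8.4,0.2,0,0,0,0,3.0,-9.4,0.3,0,0,0,0,3.8,-10.4,0.3,0,0,0,0,4.6,-11.3,0.3,0,0,0,0]'

```text
clock: 15.4
eef_pos: [521.6, -114.1, 151.9]
tool_rot: [-3.114, 0.0, 0.394]
force: [1.0, -1.9, -0.1]
width: 24.0
gripper_force: 59.9
```

Request:
play_rows --deltas '[0.9,-0.9,0,0,0,0,0,1.9,-1.6,0,0,0,0,0,2.9,-2.4,0.1,0,0,0,0,4.0,-3.0,0.1,0,0,0,0,5.2,-3.5,0.1,0,0,0,0,6.3,-4.0,0.1,0,0,0,0,7.5,-4.3,0.1,0,0,0,0,8.8,-4.6,0.1,0,0,0,0,10.0,-4.7,0.1,0,0,0,0,11.3,-4.8,0.1,0,0,0,0]'

```text
clock: 16.65
eef_pos: [530.0, -104.9, 151.8]
tool_rot: [-3.113, 0.001, 0.394]
force: [-0.7, -1.0, -0.5]
width: 24.4
gripper_force: 59.9
```

Request:
play_rows --deltas '[1.3,0,0,0,0,0,0,2.5,0.2,0,0,0,0,0,3.7,0.4,0,0,0,0,0,4.9,0.7,0,0,0,0,0,6.1,1.2,0,0,0,0,0,7.3,1.7,0,0,0,0,0,8.4,2.3,-0.1,0,0,0,0,9.4,3.0,-0.1,0,0,0,0,10.4,3.8,-0.1,0,0,0,0,11.3,4.6,-0.1,0,0,0,0]'

```text
clock: 17.9
eef_pos: [542.5, -104.9, 151.9]
tool_rot: [-3.114, -0.0, 0.394]
force: [-0.8, -1.3, -0.8]
width: 23.8
gripper_force: 59.5
```

Request:
play_rows --deltas '[0.9,0.9,0,0,0,0,0,1.6,1.9,-0.1,0,0,0,0,2.4,2.9,-0.1,0,0,0,0,3.0,4.0,-0.1,0,0,0,0,3.5,5.2,-0.1,0,0,0,0,4.0,6.3,-0.2,0,0,0,0,4.3,7.5,-0.2,0,0,0,0,4.6,8.8,-0.2,0,0,0,0,4.7,10.0,-0.3,0,0,0,0,4.8,11.3,-0.3,0,0,0,0]'

```text
clock: 19.15
eef_pos: [550.8, -113.1, 151.6]
tool_rot: [-3.113, 0.001, 0.394]
force: [-2.5, -0.2, -2.2]
width: 23.6
gripper_force: 59.0
```

Request:
play_rows --deltas '[0,1.3,0,0,0,0,0,-0.2,2.5,-0.1,0,0,0,0,-0.4,3.7,-0.1,0,0,0,0,-0.7,4.9,-0.1,0,0,0,0,-1.2,6.1,-0.2,0,0,0,0,-1.7,7.3,-0.2,0,0,0,0,-2.3,8.4,-0.2,0,0,0,0,-3.0,9.4,-0.3,0,0,0,0,-3.8,10.4,-0.3,0,0,0,0,-4.6,11.3,-0.3,0,0,0,0]'

```text
clock: 20.4
eef_pos: [550.8, -124.0, 151.6]
tool_rot: [-3.111, 0.0, 0.395]
force: [-3.3, 4.7, -2.5]
width: 23.9
gripper_force: 58.6
```

Request:
play_rows --deltas '[-0.9,0.9,0,0,0,0,0,-1.9,1.6,0,0,0,0,0,-2.9,2.4,-0.1,0,0,0,0,-4.0,3.0,-0.1,0,0,0,0,-4.0,3.0,-0.1,0,0,0,0]'

```text
clock: 21.02
eef_pos: [548.4, -128.3, 151.7]
tool_rot: [-3.111, -0.0, 0.395]
force: [-2.9, 4.7, -2.2]
width: 24.0
gripper_force: 58.6
```

```bash
python3 - <<'E'
from h import *
st();d=get_image("wrist");cv2.imwrite("pics/g.png",d[:,:,::-1])
E
```

```text
t 21.02 p [ 548.4 -128.3  151.7] rpy [-3.111 -0.     0.395] F [-2.87  4.69 -2.17] w 24.0 q [ 0.26  0.57 -0.1   1.79  0.04  0.8  -1.03]
```

```bash
python3 - <<'E'
from h import *
for n in("e","f","g"):
    im=cv2.imread(f"pics/{n}.png").astype(int)
    # handle top rows extents: along column 253 find bottom edge of handle; flange upper edge along 257; row edges
    w=(im.min(2)>200)|((im.max(2)-im.min(2)<14)&(im.min(2)>120))
    w[:150]=0;w[240:]=0;w[:,:205]=0;w[:,310:]=0
    _,l,s,cen=cv2.connectedComponentsWithStats(w.astype(np.uint8));k=1+np.argmax(s[1:,4]);print(n,"flange blob",s[k])
    print([ (v,int(im[v,250,2])) for v in range(296,330,2)])
    red=(im[...,2]>1.4*im[...,1])&(im[...,2]<135)
    for v in(218,224,262,270,280,290):
        u=np.nonzero(red[v,222:290])[0]+222;print(v,u.min(),u.max(),end='; ')
    print()
cv2.imwrite("pics/fg.png",np.hstack([cv2.imread(f"pics/{n}.png")[130:330,180:330] for n in "fg"]).repeat(2,0).repeat(2,1))
E
```

```text
e flange blob [ 212  158   77   75 2053]
[(296, 198), (298, 210), (300, 215), (302, 223), (304, 222), (306, 205), (308, 202), (310, 217), (312, 213), (314, 207), (316, 191), (318, 202), (320, 206), (322, 207), (324, 208), (326, 207), (328, 205)]
218 238 274; 224 236 275; 262 228 278; 270 225 278; 280 228 276; 290 241 280; 
f flange blob [ 215  158   74   76 2029]
[(296, 205), (298, 218), (300, 219), (302, 224), (304, 213), (306, 204), (308, 213), (310, 217), (312, 209), (314, 200), (316, 200), (318, 202), (320, 209), (322, 211), (324, 204), (326, 209), (328, 208)]
218 238 274; 224 236 275; 262 228 278; 270 228 279; 280 230 276; 290 241 280; 
g flange blob [ 214  155   74   79 2034]
[(296, 219), (298, 216), (300, 222), (302, 219), (304, 202), (306, 208), (308, 219), (310, 211), (312, 203), (314, 198), (316, 202), (318, 207), (320, 207), (322, 210), (324, 210), (326, 208), (328, 206)]
218 237 273; 224 236 274; 262 228 278; 270 227 278; 280 230 278; 290 241 266;
```

View pics/fg.png

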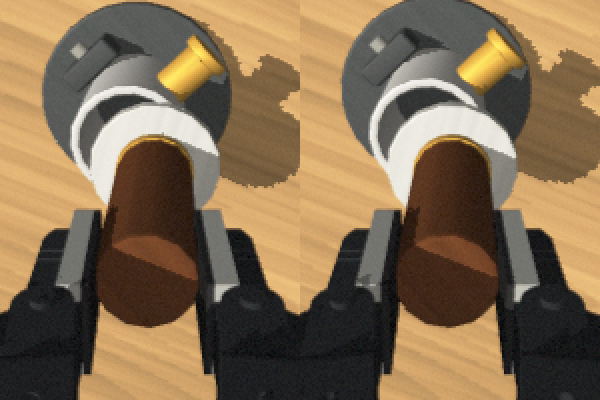

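```bash
python3 - <<'E'
from h import *
f,g=[cv2.imread(f"pics/{n}.png",0) for n in "fg"]
for n,(x0,y0,x1,y1) in dict(pads=(205,235,225,290),padR=(282,240,300,300),top_lo=(232,275,276,300),top_all=(230,248,278,300),mid=(236,205,276,230),flangeL=(222,185,240,222),flangeR=(275,190,294,222),flangetop=(235,178,280,200),ring=(210,165,232,215),stub=(255,140,295,180)).items():
    t=f[y0:y1,x0:x1];p=12;s=g[y0-p:y1+p,x0-p:x1+p];r=cv2.matchTemplate(s,t,cv2.TM_CCOEFF_NORMED);_,m,_,l=cv2.minMaxLoc(r);print(n,l[0]-p,l[1]-p,round(m,3))
c=camera_info("wrist");s=st();print(proj(c,[536.6,-119.8,80]))
E
```

```text
pads 0 0 0.986
padR 0 0 0.996
top_lo 0 0 0.997
top_all 0 0 0.99
mid -1 0 0.993
flangeL -1 -1 0.959
flangeR -1 1 0.963
flangetop -1 0 0.921
ring -1 -3 0.958
stub 0 -3 0.991
t 21.07 p [ 548.4 -128.3  151.7] rpy [-3.111 -0.     0.395] F [-2.39  4.75 -2.41] w 23.7 q [ 0.26  0.57 -0.1   1.79  0.04  0.8  -1.03]
[242.9559062  197.07867924]
```

The tool hasn't slipped in the hand. But the near-zero lift with about 5 N sideways on the last stretch suggests the blade's straight section is against the wall, so my centre is off. I'll use the blade to probe the bore and find the true centre.

Request:
play_rows --deltas '[-3,-6,0.2,0,0,0,0,-7.4,-14.2,0.4,0,0,0,0,-7.4,-14.2,0.4,0,0,0,0,-7.4,-14.2,0.4,0,0,0,0]'

```text
clock: 21.58
eef_pos: [537.1, -120.3, 152.2]
tool_rot: [-3.115, -0.001, 0.394]
force: [0.1, -0.2, -2.5]
width: 23.7
gripper_force: 59.5
```

Request:
play_rows --deltas '[6,0,0,0,0,0,0,9,0,0,0,0,0,0,10,0,0,0,0,0,0,10,0,0,0,0,0,0]'

```text
clock: 22.08
eef_pos: [545.7, -115.9, 151.8]
tool_rot: [-3.114, 0.0, 0.394]
force: [0.2, 0.2, -1.8]
width: 23.8
gripper_force: 59.5
```

Request:
play_rows --deltas '[1,0,0,0,0,0,0,2,0,0,0,0,0,0,2,0,0,0,0,0,0]'

```text
clock: 22.45
eef_pos: [547.6, -115.1, 151.9]
tool_rot: [-3.114, -0.0, 0.394]
force: [0.6, -0.4, -2.3]
width: 24.0
gripper_force: 59.5
```

Request:
play_rows --deltas '[1,0,0,0,0,0,0,1.5,0,0,0,0,0,0,1.5,0,0,0,0,0,0]'

```text
clock: 22.82
eef_pos: [548.8, -114.6, 151.9]
tool_rot: [-3.114, 0.0, 0.394]
force: [-0.4, -0.5, -2.0]
width: 24.1
gripper_force: 59.5
```

Request:
play_rows --deltas '[1,0,0,0,0,0,0,1.5,0,0,0,0,0,0,1.5,0,0,0,0,0,0]'

```text
clock: 23.2
eef_pos: [550.0, -114.1, 151.8]
tool_rot: [-3.113, 0.001, 0.394]
force: [-0.5, -0.8, -1.7]
width: 23.9
gripper_force: 59.6
```

Request:
play_rows --deltas '[0.5,0,0,0,0,0,0,1,0,0,0,0,0,0,1,0,0,0,0,0,0]'

```text
clock: 23.58
eef_pos: [551.0, -113.7, 151.8]
tool_rot: [-3.113, 0.0, 0.394]
force: [-1.5, -1.0, -1.9]
width: 24.0
gripper_force: 59.7
```

Request:
play_rows --deltas '[-6,0,0,0,0,0,0,-12,0,0,0,0,0,0,-18,0,0,0,0,0,0,-24,0,0,0,0,0,0,-26,0,0,0,0,0,0,-26,0,0,0,0,0,0]'

```text
clock: 24.32
eef_pos: [527.2, -123.7, 151.9]
tool_rot: [-3.114, -0.0, 0.394]
force: [0.6, -0.0, -2.8]
width: 24.4
gripper_force: 59.6
```

Request:
play_rows --deltas '[-1,0,0,0,0,0,0,-1.5,0,0,0,0,0,0,-1.5,0,0,0,0,0,0]'

```text
clock: 24.7
eef_pos: [525.9, -124.1, 151.8]
tool_rot: [-3.114, -0.0, 0.394]
force: [-0.1, 0.5, -2.4]
width: 23.6
gripper_force: 59.6
```

Request:
play_rows --deltas '[-1,0,0,0,0,0,0,-2,0,0,0,0,0,0,-2,0,0,0,0,0,0]'

```text
clock: 25.08
eef_pos: [524.2, -124.8, 151.9]
tool_rot: [-3.114, -0.001, 0.394]
force: [0.2, 0.4, -3.1]
width: 23.9
gripper_force: 59.6
```

Request:
play_rows --deltas '[-1,0,0,0,0,0,0,-1.5,0,0,0,0,0,0,-1.5,0,0,0,0,0,0]'

```text
clock: 25.45
eef_pos: [522.9, -125.4, 152.0]
tool_rot: [-3.114, -0.001, 0.394]
force: [1.4, 0.8, -2.8]
width: 23.8
gripper_force: 59.6
```

Request:
play_rows --deltas '[6,0,0,0,0,0,0,15.3,3,0,0,0,0,0,15.3,10,-0.3,0,0,0,0,15.3,13.5,-0.4,0,0,0,0,15.3,14,-0.4,0,0,0,0,15.3,14,-0.4,0,0,0,0]'

```text
clock: 26.2
eef_pos: [541.6, -131.6, 151.7]
tool_rot: [-3.112, 0.0, 0.394]
force: [-0.7, 4.2, -1.6]
width: 24.1
gripper_force: 59.1
```

Request:
play_rows --deltas '[0,1,0,0,0,0,0,0,1.5,0,0,0,0,0,0,1.5,0,0,0,0,0]'

```text
clock: 26.58
eef_pos: [541.8, -132.3, 151.6]
tool_rot: [-3.111, 0.001, 0.395]
force: [-1.5, 6.1, -1.0]
width: 23.5
gripper_force: 58.9
```

Request:
play_rows --deltas '[0,-10,0.3,0,0,0,0,0,-20,0.6,0,0,0,0,0,-27,0.8,0,0,0,0,0,-29.5,0.9,0,0,0,0,0,-29.5,0.9,0,0,0,0,0,-29.5,0.9,0,0,0,0]'

```text
clock: 27.32
eef_pos: [531.6, -107.1, 151.8]
tool_rot: [-3.114, -0.0, 0.393]
force: [0.5, 0.5, -1.9]
width: 23.8
gripper_force: 59.9
```

Request:
play_rows --deltas '[0,-1.5,0,0,0,0,0,0,-2.5,0,0,0,0,0,0,-2.5,0,0,0,0,0]'

```text
clock: 27.7
eef_pos: [531.0, -105.6, 152.0]
tool_rot: [-3.116, -0.001, 0.393]
force: [1.6, -4.6, -3.0]
width: 24.0
gripper_force: 60.7
```

Request:
play_rows --deltas '[0,3,-3,0,0,0,0,0,5,-11,0,0,0,0,0,5,-13,0,0,0,0,0,5,-13,0,0,0,0]'

```text
clock: 28.2
eef_pos: [532.4, -108.9, 165.0]
tool_rot: [-3.113, -0.0, 0.394]
force: [0.2, -0.2, -2.3]
width: 23.8
gripper_force: 59.9
```

```bash
python3 - <<'E'
from h import *
st();delta([551.8,-124.8,164],[-3.114,0,.394])
r=R.from_euler("xyz",[-3.114,0,.394]);a0=np.radians(-22)
P=lambda k:16.5*np.array([np.cos(a0-2*np.pi*k/80),np.sin(a0-2*np.pi*k/80),0])
for n in range(8):
    print(n,np.round([[*r.inv().apply(P(10*n+i)-P(10*n)),0,0,0,0] for i in range(1,11)],1).ravel().tolist())
E
```

```text
t 28.2 p [ 532.4 -108.9  165. ] rpy [-3.113 -0.     0.394] F [ 0.15 -0.23 -2.27] w 23.8 q [ 0.23  0.53 -0.1   1.84  0.04  0.8  -1.06]
d [11.8 22.1  0.3] a [-0.001 -0.     0.   ]
0 [-0.9, 0.9, -0.0, 0.0, 0.0, 0.0, 0.0, -2.0, 1.7, -0.0, 0.0, 0.0, 0.0, 0.0, -3.0, 2.4, -0.1, 0.0, 0.0, 0.0, 0.0, -4.2, 3.1, -0.1, 0.0, 0.0, 0.0, 0.0, -5.3, 3.6, -0.1, 0.0, 0.0, 0.0, 0.0, -6.5, 4.1, -0.1, 0.0, 0.0, 0.0, 0.0, -7.8, 4.4, -0.1, 0.0, 0.0, 0.0, 0.0, -9.1, 4.7, -0.1, 0.0, 0.0, 0.0, 0.0, -10.3, 4.9, -0.1, 0.0, 0.0, 0.0, 0.0, -11.6, 4.9, -0.1, 0.0, 0.0, 0.0, 0.0]
1 [-1.3, -0.0, 0.0, 0.0, 0.0, 0.0, 0.0, -2.6, -0.2, 0.0, 0.0, 0.0, 0.0, 0.0, -3.9, -0.4, 0.0, 0.0, 0.0, 0.0, 0.0, -5.1, -0.8, 0.0, 0.0, 0.0, 0.0, 0.0, -6.3, -1.2, 0.0, 0.0, 0.0, 0.0, 0.0, -7.5, -1.7, 0.0, 0.0, 0.0, 0.0, 0.0, -8.6, -2.4, 0.1, 0.0, 0.0, 0.0, 0.0, -9.7, -3.1, 0.1, 0.0, 0.0, 0.0, 0.0, -10.7, -3.9, 0.1, 0.0, 0.0, 0.0, 0.0, -11.7, -4.7, 0.1, 0.0, 0.0, 0.0, 0.0]
2 [-0.9, -0.9, 0.0, 0.0, 0.0, 0.0, 0.0, -1.7, -2.0, 0.1, 0.0, 0.0, 0.0, 0.0, -2.4, -3.0, 0.1, 0.0, 0.0, 0.0, 0.0, -3.1, -4.2, 0.1, 0.0, 0.0, 0.0, 0.0, -3.6, -5.3, 0.1, 0.0,
[... 1337 characters left out ...]
1.7, 2.0, -0.1, 0.0, 0.0, 0.0, 0.0, 2.4, 3.0, -0.1, 0.0, 0.0, 0.0, 0.0, 3.1, 4.2, -0.1, 0.0, 0.0, 0.0, 0.0, 3.6, 5.3, -0.1, 0.0, 0.0, 0.0, 0.0, 4.1, 6.5, -0.2, 0.0, 0.0, 0.0, 0.0, 4.4, 7.8, -0.2, 0.0, 0.0, 0.0, 0.0, 4.7, 9.0, -0.2, 0.0, 0.0, 0.0, 0.0, 4.9, 10.3, -0.3, 0.0, 0.0, 0.0, 0.0, 4.9, 11.6, -0.3, 0.0, 0.0, 0.0, 0.0]
7 [-0.0, 1.3, -0.0, 0.0, 0.0, 0.0, 0.0, -0.2, 2.6, -0.1, 0.0, 0.0, 0.0, 0.0, -0.4, 3.9, -0.1, 0.0, 0.0, 0.0, 0.0, -0.8, 5.1, -0.1, 0.0, 0.0, 0.0, 0.0, -1.2, 6.3, -0.2, 0.0, 0.0, 0.0, 0.0, -1.7, 7.5, -0.2, 0.0, 0.0, 0.0, 0.0, -2.4, 8.6, -0.2, 0.0, 0.0, 0.0, 0.0, -3.1, 9.7, -0.3, 0.0, 0.0, 0.0, 0.0, -3.9, 10.7, -0.3, 0.0, 0.0, 0.0, 0.0, -4.7, 11.7, -0.3, 0.0, 0.0, 0.0, 0.0]
```

Request:
play_rows --deltas '[6,11,0,0,0,0,0,11.8,22,0.3,0,0,0,0,11.8,22,3,0,0,0,0,11.8,22,6,0,0,0,0,11.8,22,8,0,0,0,0,11.8,22,9,0,0,0,0,11.8,22,10,0,0,0,0,11.8,22,11,0,0,0,0,11.8,22,11,0,0,0,0]'

```text
clock: 29.32
eef_pos: [551.6, -124.7, 153.1]
tool_rot: [-3.113, 0.0, 0.394]
force: [-1.6, 0.7, -0.7]
width: 23.7
gripper_force: 59.8
```

Request:
play_rows --deltas '[0,0,1,0,0,0,0,0,0,2,0,0,0,0,0,0,3,0,0,0,0,0,0,4,0,0,0,0,0,0,5,0,0,0,0,0,0,5,0,0,0,0]'

```text
clock: 30.08
eef_pos: [551.6, -124.7, 148.1]
tool_rot: [-3.114, -0.0, 0.394]
force: [-1.6, 1.0, 0.2]
width: 23.8
gripper_force: 59.9
```

```bash
python3 - <<'E'
from h import *
f=[]
for k in range(3): get_image("top");s=read_state();f.append(s["force"])
print(np.round(f,1).tolist());st()
E
```

```text
[[-0.9, 1.0, 0.2], [-0.7, 0.8, -0.0], [-0.5, 1.8, -0.0]]
t 30.23 p [ 551.6 -124.7  148.1] rpy [-3.114 -0.     0.394] F [-0.5   1.83 -0.01] w 24.0 q [ 0.25  0.58 -0.1   1.79  0.04  0.79 -1.04]
```

Request:
play_rows --deltas '[-0.9,0.9,0,0,0,0,0,-2.0,1.7,0,0,0,0,0,-3.0,2.4,-0.1,0,0,0,0,-4.2,3.1,-0.1,0,0,0,0,-5.3,3.6,-0.1,0,0,0,0,-6.5,4.1,-0.1,0,0,0,0,-7.8,4.4,-0.1,0,0,0,0,-9.1,4.7,-0.1,0,0,0,0,-10.3,4.9,-0.1,0,0,0,0,-11.6,4.9,-0.1,0,0,0,0]'

```text
clock: 31.48
eef_pos: [543.2, -133.7, 148.2]
tool_rot: [-3.114, -0.001, 0.394]
force: [0.7, 4.3, 0.5]
width: 23.7
gripper_force: 59.4
```

Request:
play_rows --deltas '[-1.3,0,0,0,0,0,0,-2.6,-0.2,0,0,0,0,0,-3.9,-0.4,0,0,0,0,0,-5.1,-0.8,0,0,0,0,0,-6.3,-1.2,0,0,0,0,0,-7.5,-1.7,0,0,0,0,0,-8.6,-2.4,0.1,0,0,0,0,-9.7,-3.1,0.1,0,0,0,0,-10.7,-3.9,0.1,0,0,0,0,-11.7,-4.7,0.1,0,0,0,0]'

```text
clock: 32.72
eef_pos: [530.1, -133.8, 148.1]
tool_rot: [-3.114, 0.0, 0.394]
force: [2.3, 2.0, -0.3]
width: 24.0
gripper_force: 59.8
```

Request:
play_rows --deltas '[-0.9,-0.9,0,0,0,0,0,-1.7,-2.0,0.1,0,0,0,0,-2.4,-3.0,0.1,0,0,0,0,-3.1,-4.2,0.1,0,0,0,0,-3.6,-5.3,0.1,0,0,0,0,-4.1,-6.5,0.2,0,0,0,0,-4.4,-7.8,0.2,0,0,0,0,-4.7,-9.0,0.2,0,0,0,0,-4.9,-10.3,0.3,0,0,0,0,-4.9,-11.6,0.3,0,0,0,0]'

```text
clock: 33.98
eef_pos: [521.1, -125.4, 147.9]
tool_rot: [-3.114, 0.0, 0.394]
force: [2.7, -2.1, -2.1]
width: 24.0
gripper_force: 60.1
```

Request:
play_rows --deltas '[0,-1.3,0,0,0,0,0,0.2,-2.6,0.1,0,0,0,0,0.4,-3.9,0.1,0,0,0,0,0.8,-5.1,0.1,0,0,0,0,1.2,-6.3,0.2,0,0,0,0,1.7,-7.5,0.2,0,0,0,0,2.4,-8.6,0.2,0,0,0,0,3.1,-9.7,0.3,0,0,0,0,3.9,-10.7,0.3,0,0,0,0,4.7,-11.7,0.3,0,0,0,0]'

```text
clock: 35.22
eef_pos: [521.4, -114.5, 148.3]
tool_rot: [-3.116, 0.0, 0.393]
force: [3.3, -6.4, -2.9]
width: 24.0
gripper_force: 61.5
```

Request:
play_rows --deltas '[0.9,-0.9,0,0,0,0,0,2.0,-1.7,0,0,0,0,0,3.0,-2.4,0.1,0,0,0,0,4.2,-3.1,0.1,0,0,0,0,5.3,-3.6,0.1,0,0,0,0,6.5,-4.1,0.1,0,0,0,0,7.8,-4.4,0.1,0,0,0,0,9.1,-4.7,0.1,0,0,0,0,10.3,-4.9,0.1,0,0,0,0,11.6,-4.9,0.1,0,0,0,0]'

```text
clock: 36.48
eef_pos: [528.7, -106.5, 148.0]
tool_rot: [-3.116, 0.003, 0.392]
force: [1.1, -5.5, -1.8]
width: 24.1
gripper_force: 62.0
```

Request:
play_rows --deltas '[2,3,-6,0,0,0,0,2,3,-17,0,0,0,0,2,3,-18,0,0,0,0,2,3,-18,0,0,0,0]'

```text
clock: 36.98
eef_pos: [532.5, -105.1, 166.1]
tool_rot: [-3.113, 0.001, 0.394]
force: [0.4, 0.0, -2.5]
width: 24.1
gripper_force: 60.0
```

```bash
python3 - <<'E'
from h import *
st();delta([552.4,-125.6,160],[-3.114,0,.394])
f=cv2.imread("pics/f.png",0);g=cv2.cvtColor(get_image("wrist"),cv2.COLOR_RGB2GRAY)
for n,(x0,y0,x1,y1) in dict(top=(230,248,278,300),mid=(236,205,276,230),flL=(222,185,240,222),flR=(275,190,294,222),fl=(235,178,280,200)).items():
    t=f[y0:y1,x0:x1];p=12;s=g[y0-p:y1+p,x0-p:x1+p];r=cv2.matchTemplate(s,t,cv2.TM_CCOEFF_NORMED);_,m,_,l=cv2.minMaxLoc(r);print(n,l[0]-p,l[1]-p,round(m,3))
# blade/nose tip is hidden; circle rows R=17
r=R.from_euler("xyz",[-3.114,0,.394]);a0=np.radians(-22)
P=lambda k:17*np.array([np.cos(a0-2*np.pi*k/80),np.sin(a0-2*np.pi*k/80),0])
for n in range(4): print(n,np.round([r.inv().apply(P(10*n+i)-P(10*n))[:2] for i in range(1,11)],1).ravel().tolist())
E
```

```text
t 36.98 p [ 532.5 -105.1  166.1] rpy [-3.113e+00  1.000e-03  3.940e-01] F [ 0.37  0.03 -2.51] w 24.1 q [ 0.23  0.53 -0.1   1.84  0.04  0.8  -1.06]
d [10.5 26.7  5.3] a [-0.001  0.001  0.   ]
top 0 0 0.988
mid 0 0 0.992
flL 0 -1 0.829
flR 1 1 0.853
fl -1 -1 0.864
0 [-1.0, 0.9, -2.0, 1.7, -3.1, 2.5, -4.3, 3.2, -5.5, 3.7, -6.7, 4.2, -8.0, 4.6, -9.3, 4.8, -10.7, 5.0, -12.0, 5.1]
1 [-1.3, -0.0, -2.7, -0.2, -4.0, -0.4, -5.3, -0.8, -6.5, -1.2, -7.7, -1.8, -8.9, -2.4, -10.0, -3.2, -11.1, -4.0, -12.1, -4.9]
2 [-0.9, -1.0, -1.7, -2.0, -2.5, -3.1, -3.2, -4.3, -3.7, -5.5, -4.2, -6.7, -4.6, -8.0, -4.8, -9.3, -5.0, -10.6, -5.1, -12.0]
3 [0.0, -1.3, 0.2, -2.7, 0.4, -4.0, 0.8, -5.3, 1.2, -6.5, 1.8, -7.7, 2.4, -8.9, 3.2, -10.0, 4.0, -11.1, 4.9, -12.1]
```

Request:
play_rows --deltas '[5,13,0,0,0,0,0,10.5,26.7,0,0,0,0,0,10.5,26.7,3,0,0,0,0,10.5,26.7,6,0,0,0,0,10.5,26.7,8,0,0,0,0,10.5,26.7,9,0,0,0,0,10.5,26.7,10,0,0,0,0,10.5,26.7,11.3,0,0,0,0,10.5,26.7,11.3,0,0,0,0,10.5,26.7,11.3,0,0,0,0]'

```text
clock: 38.28
eef_pos: [552.8, -126.0, 154.1]
tool_rot: [-3.113, 0.0, 0.394]
force: [-1.2, 1.2, -0.8]
width: 24.0
gripper_force: 59.8
```

```bash
python3 - <<'E'
from h import *
f=[]
for k in range(3): get_image("top");f.append(read_state()["force"])
print(np.round(f,1).tolist());st()
E
```

```text
[[-0.2, 1.2, -1.1], [0.0, 1.0, -0.4], [-0.1, 0.9, 0.1]]
t 38.42 p [ 552.8 -126.1  154. ] rpy [-3.113  0.     0.394] F [-0.07  0.87  0.14] w 24.0 q [ 0.25  0.57 -0.1   1.78  0.04  0.8  -1.03]
```

Request:
play_rows --deltas '[-1.0,0.9,0,0,0,0,0,-2.0,1.7,0,0,0,0,0,-3.1,2.5,-0.1,0,0,0,0,-4.3,3.2,-0.1,0,0,0,0,-5.5,3.7,-0.1,0,0,0,0,-6.7,4.2,-0.1,0,0,0,0,-8.0,4.6,-0.1,0,0,0,0,-9.3,4.8,-0.1,0,0,0,0,-10.7,5.0,-0.1,0,0,0,0,-12.0,5.1,-0.1,0,0,0,0]'

```text
clock: 39.67
eef_pos: [544.0, -135.9, 154.1]
tool_rot: [-3.114, -0.0, 0.394]
force: [-0.2, 2.7, -0.3]
width: 23.8
gripper_force: 59.5
```

Request:
play_rows --deltas '[-1.3,0,0,0,0,0,0,-2.7,-0.2,0,0,0,0,0,-4.0,-0.4,0,0,0,0,0,-5.3,-0.8,0,0,0,0,0,-6.5,-1.2,0,0,0,0,0,-7.7,-1.8,0,0,0,0,0,-8.9,-2.4,0.1,0,0,0,0,-10.0,-3.2,0.1,0,0,0,0,-11.1,-4.0,0.1,0,0,0,0,-12.1,-4.9,0.1,0,0,0,0]'

```text
clock: 40.92
eef_pos: [530.6, -135.6, 154.0]
tool_rot: [-3.114, 0.0, 0.394]
force: [2.4, 1.5, -0.5]
width: 23.8
gripper_force: 59.7
```

Request:
play_rows --deltas '[-0.9,-1.0,0,0,0,0,0,-1.7,-2.0,0.1,0,0,0,0,-2.5,-3.1,0.1,0,0,0,0,-3.2,-4.3,0.1,0,0,0,0,-3.7,-5.5,0.1,0,0,0,0,-4.2,-6.7,0.2,0,0,0,0,-4.6,-8.0,0.2,0,0,0,0,-4.8,-9.3,0.2,0,0,0,0,-5.0,-10.6,0.3,0,0,0,0,-5.1,-12.0,0.3,0,0,0,0]'

```text
clock: 42.18
eef_pos: [521.4, -126.7, 154.1]
tool_rot: [-3.114, -0.0, 0.394]
force: [1.3, -0.4, -1.5]
width: 23.8
gripper_force: 60.0
```

Request:
play_rows --deltas '[-0.2,-1.5,0,0,0,0,0,-0.2,-3.1,0.1,0,0,0,0,-0.2,-4.6,0.1,0,0,0,0,0.1,-6.0,0.1,0,0,0,0,0.5,-7.2,0.2,0,0,0,0,1.1,-8.4,0.2,0,0,0,0,1.7,-9.6,0.2,0,0,0,0,2.5,-10.7,0.3,0,0,0,0,3.3,-11.8,0.3,0,0,0,0,4.2,-12.8,0.3,0,0,0,0]'

```text
clock: 43.42
eef_pos: [520.3, -113.3, 154.1]
tool_rot: [-3.114, 0.0, 0.394]
force: [1.3, -2.5, -1.3]
width: 24.4
gripper_force: 60.4
```

Request:
play_rows --deltas '[1.0,-0.9,0,0,0,0,0,2.0,-1.7,0,0,0,0,0,3.1,-2.5,0.1,0,0,0,0,4.3,-3.2,0.1,0,0,0,0,5.5,-3.7,0.1,0,0,0,0,6.7,-4.2,0.1,0,0,0,0,8.0,-4.6,0.1,0,0,0,0,9.3,-4.8,0.1,0,0,0,0,10.7,-5.0,0.1,0,0,0,0,12.0,-5.1,0.1,0,0,0,0]'

```text
clock: 44.68
eef_pos: [529.4, -103.6, 154.1]
tool_rot: [-3.113, 0.0, 0.394]
force: [0.9, -2.1, -0.9]
width: 24.0
gripper_force: 60.4
```

Request:
play_rows --deltas '[1.4,0,0,0,0,0,0,2.8,0.2,0,0,0,0,0,4.2,0.4,0,0,0,0,0,5.6,0.8,0,0,0,0,0,6.9,1.3,0,0,0,0,0,8.2,1.9,0,0,0,0,0,9.5,2.6,-0.1,0,0,0,0,10.7,3.4,-0.1,0,0,0,0,11.9,4.2,-0.1,0,0,0,0,12.9,5.1,-0.1,0,0,0,0]'

```text
clock: 45.92
eef_pos: [543.5, -103.5, 154.1]
tool_rot: [-3.114, -0.0, 0.394]
force: [-0.8, -1.1, -1.0]
width: 23.8
gripper_force: 60.1
```

Request:
play_rows --deltas '[0.9,1.0,0,0,0,0,0,1.7,2.1,-0.1,0,0,0,0,2.5,3.2,-0.1,0,0,0,0,3.2,4.4,-0.1,0,0,0,0,3.7,5.6,-0.1,0,0,0,0,4.2,6.8,-0.2,0,0,0,0,4.6,8.1,-0.2,0,0,0,0,4.8,9.4,-0.2,0,0,0,0,5.0,10.8,-0.3,0,0,0,0,5.1,12.2,-0.3,0,0,0,0]'

```text
clock: 47.18
eef_pos: [552.6, -112.5, 154.0]
tool_rot: [-3.113, 0.0, 0.394]
force: [-2.4, 1.0, -0.8]
width: 23.8
gripper_force: 59.7
```

Lift is still about 1.3 N. I'll finish the round with a small overlap past the stub.

Request:
play_rows --deltas '[0,1.3,0,0,0,0,0,-0.1,2.7,-0.1,0,0,0,0,-0.3,4.0,-0.1,0,0,0,0,-0.7,5.4,-0.1,0,0,0,0,-1.1,6.7,-0.2,0,0,0,0,-1.7,7.9,-0.2,0,0,0,0,-2.3,9.1,-0.2,0,0,0,0,-3.1,10.2,-0.3,0,0,0,0,-3.9,11.4,-0.3,0,0,0,0,-4.8,12.4,-0.3,0,0,0,0]'

```text
clock: 48.42
eef_pos: [553.1, -126.1, 154.1]
tool_rot: [-3.114, -0.0, 0.394]
force: [-1.5, 3.3, -0.5]
width: 23.9
gripper_force: 59.5
```

Request:
play_rows --deltas '[-1.0,0.9,0,0,0,0,0,-2.0,1.7,0,0,0,0,0,-3.1,2.5,-0.1,0,0,0,0,-4.3,3.2,-0.1,0,0,0,0]'

```text
clock: 48.92
eef_pos: [550.5, -130.9, 154.1]
tool_rot: [-3.114, -0.001, 0.394]
force: [-0.6, 2.4, -0.3]
width: 24.1
gripper_force: 59.5
```

Request:
play_rows --deltas '[-1,-1,-5,0,0,0,0,-3,-3,-20,-0.01,0,0,0,-3,-3,-38,-0.028,0,0,0,-3,-3,-52,-0.028,0,0,0,-3,-3,-52,-0.028,0,0,0]'

```text
clock: 49.55
eef_pos: [548.3, -130.7, 208.0]
tool_rot: [3.139, -0.003, 0.394]
force: [0.6, -0.9, -3.7]
width: 23.6
gripper_force: 59.7
```

```bash
python3 - <<'E'
from h import *
st();delta([480.3,135,200],[np.pi,0,.394])
E
```

```text
t 49.55 p [ 548.3 -130.7  208. ] rpy [ 3.139e+00 -3.000e-03  3.940e-01] F [ 0.57 -0.93 -3.68] w 23.6 q [ 0.24  0.49 -0.09  1.75  0.05  0.89 -1.04]
d [  39.2 -271.4    7.5] a [ 0.002 -0.003  0.   ]
```

Request:
play_rows --deltas '[4,-25,2,0,0,0,0,11,-75,4,0.01,0,0,0,18,-125,5,0.028,0,0,0,25,-175,5,0.028,0,0,0,32,-220,5,0.028,0,0,0,36,-250,5,0.028,0,0,0,39,-268,5,0.028,0,0,0,39,-271.5,5,0.028,0,0,0,39,-271.5,5,0.028,0,0,0,39,-271.5,5,0.028,0,0,0]'

```text
clock: 50.8
eef_pos: [479.1, 133.8, 201.0]
tool_rot: [-3.114, 0.0, 0.392]
force: [-0.5, 0.0, -2.5]
width: 23.9
gripper_force: 59.8
```

```bash
python3 - <<'E'
from h import *
s=st();delta([480.3,135,108],[np.pi+.028,0,.394])
E
```

```text
t 50.8 p [479.1 133.8 201. ] rpy [-3.114  0.     0.392] F [-0.46  0.02 -2.53] w 23.9 q [-0.21  0.41 -0.13  1.92  0.04  0.81 -1.54]
d [ 1.6  1.9 93. ] a [ 0.001  0.    -0.002]
```

Request:
play_rows --deltas '[0.6,0.3,15,0,0,0,0,1.2,0.8,40,0,0,0,0,1.6,1.4,62,0,0,0,0,1.6,1.8,82,0,0,0,0,1.6,1.9,91,0,0,0,0,1.6,1.9,93,0,0,0,0,1.6,1.9,93,0,0,0,0]'

```text
clock: 51.68
eef_pos: [480.6, 136.4, 108.6]
tool_rot: [-3.114, -0.001, 0.393]
force: [-0.3, 0.2, -2.0]
width: 23.6
gripper_force: 59.8
```

Request:
play_rows --deltas '[0,0,2,0,0,0,0,0,0,4,0,0,0,0,0,0,5,0,0,0,0,0,0,6,0,0,0,0,0,0,6,0,0,0,0]'

```text
clock: 52.3
eef_pos: [479.9, 136.7, 102.0]
tool_rot: [-3.114, 0.0, 0.394]
force: [0.0, 0.1, -3.3]
width: 24.1
gripper_force: 59.8
```

Request:
play_rows --deltas '[0,1,0.5,0,0,0,0,0,1.6,1,0,0,0,0,0,1.6,1.5,0,0,0,0,0,1.6,1.5,0,0,0,0]'

```text
clock: 52.8
eef_pos: [480.5, 135.2, 100.5]
tool_rot: [-3.114, 0.0, 0.394]
force: [0.9, -0.2, -2.5]
width: 23.7
gripper_force: 59.8
```

Request:
play_rows --deltas '[0,0,0.5,0,0,0,0,0,0,1,0,0,0,0,0,0,1,0,0,0,0]'

```text
clock: 53.18
eef_pos: [480.9, 135.2, 100.2]
tool_rot: [-3.114, -0.001, 0.394]
force: [-1.5, -0.3, 5.8]
width: 24.0
gripper_force: 60.6
```

Request:
play_rows --deltas '[0,0,0.5,0,0,0,0,0,0,1,0,0,0,0,0,0,1,0,0,0,0]'

```text
clock: 53.55
eef_pos: [481.1, 135.2, 100.1]
tool_rot: [-3.114, -0.002, 0.393]
force: [-2.9, -2.6, 14.9]
width: 24.0
gripper_force: 61.4
```

Request:
play_rows --deltas '[0,0,-1.5,0,0,0,0,0,0,-1.7,0,0,0,0,0,0,-1.7,0,0,0,0.4,0,0,-1.7,0,0,0,0.6,0,0,-1.7,0,0,0,0.8,0,0,-1.7,0,0,0,1,0,0,-1.7,0,0,0,1,0,0,-1.7,0,0,0,1,0,0,-1.7,0,0,0,1]'

```text
clock: 54.68
eef_pos: [480.5, 135.2, 100.2]
tool_rot: [-3.114, -0.0, 0.394]
force: [0.2, 0.0, 0.3]
width: 85.2
gripper_force: 0.0
```

```bash
python3 - <<'E'
from h import *
st()
E
```

```text
t 54.67 p [480.5 135.2 100.2] rpy [-3.114 -0.     0.394] F [0.2  0.04 0.25] w 85.2 q [-0.23  0.57 -0.12  2.02  0.07  0.56 -1.56]
```

Request:
play_rows --deltas '[0,0,-20,0,0,0,1,0,0,-50,0,0,0,1,0,0,-80,0,0,0,1,0,0,-110,0,0,0,1,0,0,-130,0,0,0,1,0,0,-130,0,0,0,1,0,0,-130,0,0,0,1]'

```text
clock: 55.55
eef_pos: [481.3, 131.6, 229.4]
tool_rot: [-3.114, 0.001, 0.394]
force: [-0.1, -0.1, -0.3]
width: 85.5
gripper_force: 0.0
```

```bash
python3 - <<'E'
from h import *
st();c=camera_info("wrist");im=get_image("wrist")[:,:,::-1];cv2.imwrite("pics/end.png",im)
for z in(81,153):print(z,proj(c,[480.5,134.9,z]))
i=im.astype(int);w=((i.max(2)-i.min(2)<20)&(i.min(2)>110)).astype(np.uint8);w[:, :180]=0;w[:,330:]=0;w[235:]=0
_,l,s,cen=cv2.connectedComponentsWithStats(w);k=1+np.argmax(s[1:,4]);print("flange",s[k])
d=((i[...,2]>1.5*i[...,1])&(i[...,2]<130)).astype(np.uint8);x,y,ww,h,_=s[k];d[:y]=0;d[:,:x-10]=0;d[:,x+ww+10:]=0
_,l,s,cen=cv2.connectedComponentsWithStats(d);k=1+np.argmax(s[1:,4]);print("handle",s[k])
E
```

```text
t 55.55 p [481.3 131.6 229.4] rpy [-3.114e+00  1.000e-03  3.940e-01] F [-0.07 -0.1  -0.28] w 85.5 q [-0.2   0.38 -0.14  1.88  0.03  0.89 -1.53]
81 [255.19989485 166.83498281]
153 [253.33331602 186.47459023]
flange [236 147  41  35 558]
handle [241 158  28  42 900]
```

The flange and handle sit where an upright, seated tool should appear, so I'm handing the job in.

```bash
python3 -c "
from cell import *
print(finish_job())"
```

```text
the job is handed in; nothing more can be done
None
```

I handed the job in at 55.6 s: the tool is upright in its stand and released, after a full clockwise round from the stub with contact at every check (0.8–2 N of lift), but only on the third try — on the first two the blade sat too deep, so one was done with poor contact at the end and one I abandoned partway, with some probing of the bore in between.

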